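# Lock the battery cap of the white data logger

### The job

The yellow battery cap on the white logger is still open: take the blue-handled flat key out of its stand, put its blade into the cap's slot and turn the cap clockwise with it as far as its stop, a quarter turn, until the slot points at the two green marks. Then lift the key out, lower it into the aluminium tray before letting go, and leave it there. Leave the red-handled key in its stand, and keep the fingers themselves off the white logger and its cap.

Things in the scene. Friction and masses are not known exactly. Their poses are not given: they have to be found in the camera images.
- blue_key_grip (a point): Centre of the blue handle (44 x, 16 y, 50 mm high; grip across the 16) of a 60 g flat key. Steel blade below: 36 x 5 mm, 26 long, tip 51 mm under this point. It stands loosely, blade down, in a pocket of a fixed white stand (70x50x34 mm), the handle's underside resting on the stand's top: lift straight up 30 mm or more. x along the blade's width, z up.
- slot (a point): Centre of the top of the yellow cap, on its axis, 81 mm above the bench. Cap 62 mm across, 16 high, on the fixed white logger (130x110x65 mm). A slot crosses it, open at both ends: 11 mm wide, 12 deep, bevelled to about 18 at the top. Turns with the cap: x along the slot, z up. A grey logger with a black cap nearby is not to be used.
- logger_white_cap (a joint): Angle of the yellow cap, rad: 0 open, growing clockwise seen from above, hard stop at 1.571 = locked (slot points at the green marks). Starts at 0 to 0.25; light friction (about 0.06 N m), stays where left. The blade has about 10 degrees of play each way in the slot, so the key must turn that much further than the cap.
- tray: Open aluminium tray, fixed on the bench: 200 mm (x) by 150 mm (y), 25 mm high, walls and floor 4 mm. Origin at the centre of its underside, on the bench.
- red_key_grip (a point): Centre of the handle of another key, to be left alone: the same handle in red, with a round 8 mm pin instead of a blade. It stands in a second white stand like the first. Same axes.
Not all that is in view belongs to the job. Leave any brown look-alike of the part that bears slot alone.

How it is judged:
On the way, in this order (a step that is already met when the one before it is completed fails the run):
1. the blue key's blade is at least 5 mm down in the yellow cap's slot, within 12 mm of its centre, before the cap is locked (z of blue_key_grip in the frame of slot below 0.046 m and horizontal distance between blue_key_grip and slot below 0.012 m and angle between the x axis of blue_key_grip and the x axis of slot, either way round below 0.35 rad and value of joint logger_white_cap below 1 rad), for 0.1 s.
2. the cap is turned to its stop (within 20 degrees) with the blade still in the slot (value of joint logger_white_cap above 1.22 rad and z of blue_key_grip in the frame of slot below 0.05 m and horizontal distance between blue_key_grip and slot below 0.015 m), for 0.1 s.
3. the key, still held, is lowered into the tray (its tip within about 30 mm of the tray's floor) (z of blue_key_grip in the frame of tray below 0.085 m and x of blue_key_grip in the frame of tray between -0.096 and 0.096 m and y of blue_key_grip in the frame of tray between -0.071 and 0.071 m and contact force between the fingers and blue_key above 0.5 N), for 0.05 s.
At the end, for the whole second after the job is handed in: The yellow cap is within 20 degrees of its locked stop (above 1.22 rad), and the blue key lies or stands at rest in the tray, the centre of its handle inside the walls and less than 65 mm above the bench (value of joint logger_white_cap above 1.22 rad and z of blue_key_grip in the frame of tray below 0.065 m and x of blue_key_grip in the frame of tray between -0.096 and 0.096 m and y of blue_key_grip in the frame of tray between -0.071 and 0.071 m and linear speed of blue_key below 0.03 m/s); the robot touches nothing.
It fails at once if the red key is moved by more than 40 mm (distance of red_key_grip from where it was at the start of the episode above 0.04 m).
It fails at once if the fingers themselves press on the white logger or its cap with more than 3 N (contact force between the fingers and logger_white above 3 N).
It also fails if it takes over 54 s, if anything falls off the work surface, if the arm or the gripper's body presses on something with over 40 N, if the wrist force passes 120 N, or if a joint passes its speed limit or range.

### The arm

A 6-joint arm with a two-finger parallel gripper is mounted at the origin on the work surface. World frame = base frame: x ahead of the robot, y to its left, z up, the work surface at z = 0. Lengths are in m, angles in rad, forces in N, time in s.
With the tool pointing down it reaches from about 0.3 to 0.875 m from the base axis. Payload 6.4 kg.
Tool frame: the origin (TCP) lies on the centre line of the jaws, within the pads' length; the fingertips stand 22 mm ahead of it and the grasp point (between the pads) lies 3 mm ahead of it (env.tip_reach is the distance from the TCP to the fingertips, in m); z points along the fingers, y is the direction in which the jaws open and shut (so a half turn about z gives the same grasp; the last joint's range is limited). The gripper opens to 85 mm and grips with 20 to 120 N. Pads are 22 mm wide; open, the fingers measure 114 mm over their backs; the gripper's body (76 mm by 85 mm) begins 54 mm behind the grasp point. The pads swing forward as they close: fully open they stand 13 mm farther back than shut.
Start: joints at [1.038, 0.181, 1.607, -0, 1.354, -0.206], TCP at [0.185, 0.545, 0.253] pointing down, gripper open.
Joint ranges: [-2.99, 2.99], [-0.89, 2.07], [0.3, 2.58], [-1.14, 4.28], [0, 2.63], [-3.12, 3.12]. Speed limits (rad/s): [2.57, 2.57, 3.01, 3.14, 3.14, 3.14].

### API

Orientations are given as a rotation vector (axis times angle).
In Python, from cell import readout, imaging, finish_job, env gives the robot as it stands.
- The arm moves only by the tool step_arm, never from a script. Its argument "plan" is a list of rows, each a list of 3 entries, a list of its own where there are three numbers: the turn, a rotation vector about the world's x, y, z in degrees, then the shift along the world's x, y, z in cm, then the closure, from 0 (fully open) to 1 (shut). In form: [[[rx, ry, rz], [x, y, z], jaw], ...]. A call has 1 to 10 rows; each row shifts and turns the commanded pose from where the row before left it; what a row does not reach is not made up. A row lasts 1/8 s, in which the tool goes at most 62.5 mm and 10.7 degrees, less where a joint would pass 70% of its speed; a pose out of reach is approached as far as the arm can. A call is refused whole if a number of a shift passes 6.25 or a number of a turn 10.7, either way. A call with a gripper value outside its range is refused whole. The fingers move at their own pace and stop on an object; "squeeze" is the grip in N (left out, the last holds). Time passes only in rows, so rows that do not move let the fingers close. It gives the time, the measured TCP pose, the force and the opening at its end, in the units of the state.
- readout.observe(): the state, without advancing time (a new reading comes with each control period).
- imaging.snapshot(name): name is "side" or "top" or "wrist"; returns a dict with "image" (420x560x3 uint8, red, green, blue), "intrinsics" (3x3 intrinsics, pixels), "dist_coeffs" ([k1, k2, p1, p2, k3] as OpenCV has them; the pictures are not rectified), "position" and "orientation" of the camera in the world; the wrist camera has in their place "tool_from_camera" (4x4, takes a point from camera to tool coordinates, whose origin is the TCP and whose axes are the flange's). Camera axes: x right, y down, z forward; pixel columns grow to the right and rows downward; lengths in m; the calibration is good to about 2 mm. A picture is of the moment at which its call begins: read the wrist's pose just before it. There is no depth.
- finish_job(): hands the job in, once; it reports no verdict.
The state is a dict: "time_s": time; "qpos": joint angles; "qd": joint speeds; "joint_efforts": joint torques, N m; "eef_pos": TCP position; "tcp_rot": TCP orientation; "contact_force": force on the tool from outside, world axes, zero at the start; "wrist_torque": the same for the moment, N m; "width": finger opening in m.
Only numpy, scipy, OpenCV 4.12 (cv2) and the standard library are available. Lean on these libraries where they do the work, as an engineer would, in place of code of your own. Each camera call takes 0.05 s, during which the arm holds its last target. There are 200 camera calls.

## Working session

There is one attempt and no reset: what is moved stays moved. The work goes in short steps, Python scripts to look and compute and a tool call to move; the robot and the scene stay as the last step left them, time stands still between calls to the robot, and variables do not carry over. Pictures are saved under pics/ and viewed, about 8 in all and at most 12, crops included, and the job is handed in when it is done.

Besides the shell and the picture viewer there is one more tool, called after "Call:" by a JSON object that holds its "api" and its "payload". step_arm: Moves the arm, as the interface text tells. Its arguments: {"type":"object","properties":{"plan":{"type":"array","items":{"type":"array"}},"squeeze":{"type":"number"}},"required":["plan"]}

```bash
mkdir -p pics; ls
cat > h.py <<'E'
import numpy as np, cv2
from scipy.spatial.transform import Rotation as R
from cell import readout, imaging, env
def snap(n):
    s=readout.observe(); d=imaging.snapshot(n)
    if n=="wrist":
        T=np.eye(4);T[:3,:3]=R.from_rotvec(s["tcp_rot"]).as_matrix();T[:3,3]=s["eef_pos"]
        C=T@np.array(d["tool_from_camera"])
    else:
        C=np.eye(4);o=np.array(d["orientation"]);C[:3,:3]=o if o.shape==(3,3) else R.from_rotvec(o).as_matrix();C[:3,3]=d["position"]
    return dict(im=np.array(d["image"]),K=np.array(d["intrinsics"]),D=np.array(d["dist_coeffs"],float),C=C)
def ray(c,px):
    u=cv2.undistortPoints(np.array(px,float).reshape(-1,1,2),c["K"],c["D"])[:,0]
    return np.c_[u,np.ones(len(u))]@c["C"][:3,:3].T
def onz(c,px,z):
    r=ray(c,px);o=c["C"][:3,3];return o+r*((z-o[2])/r[:,2])[:,None]
def save(c,f,box=None,k=1):
    im=c["im"][:,:,::-1]
    if box: im=im[box[1]:box[3],box[0]:box[2]]
    cv2.imwrite("pics/"+f,cv2.resize(im,None,fx=k,fy=k,interpolation=cv2.INTER_CUBIC))
E
python3 - <<'E'
from h import *
import pickle
print(readout.observe()); d=imaging.snapshot("top");print({k:d[k] for k in d if k!="image"})
a=snap("top");b=snap("side");pickle.dump((a,b),open("a.pkl","wb"))
save(a,"top.png",k=1.4);save(b,"side.png",k=1.4);print(b["C"])
E
```

```text
pics
{'time_s': 0.0, 'qpos': array([ 1.03774922e+00,  1.81564189e-01,  1.60799945e+00, -2.23768213e-05,
        1.35382774e+00, -2.06315634e-01]), 'qd': array([ 0.00171041, -0.00214181,  0.00133851, -0.00058989, -0.00103517,
       -0.00011282]), 'joint_efforts': array([ 3.23470085e-04, -4.44887960e+01, -3.51328576e+01, -2.45501142e-04,
        9.24163236e-03, -1.50454889e-05]), 'eef_pos': array([0.18427326, 0.54412224, 0.25237526]), 'tcp_rot': array([-5.10838712e-01, -3.09914280e+00,  2.64641555e-03]), 'contact_force': array([ 0.77306802,  0.08903718, -0.54536958]), 'wrist_torque': array([-0.04772624,  0.07631433,  0.01733672]), 'width': 0.08545600007426643}
{'intrinsics': array([[490.57675428,   0.        , 271.00123841],
       [  0.        , 490.57675428, 214.74697748],
       [  0.        ,   0.        ,   1.        ]]), 'dist_coeffs': array([0.02188374, 0.        , 0.        , 0.        , 0.        ]), 'position': array([0.20952121, 0.00375644, 1.1319604 ]), 'orientation': array([-2.14375251,  2.07926779, -0.2172576 ])}
[[ 0.70655575 -0.41122105  0.57591338 -0.12915532]
 [-0.70748663 -0.42835876  0.56211337 -0.54805632]
 [ 0.01554469 -0.80461545 -0.59359274  0.64430823]
 [ 0.          0.          0.          1.        ]]
```

View pics/top.png

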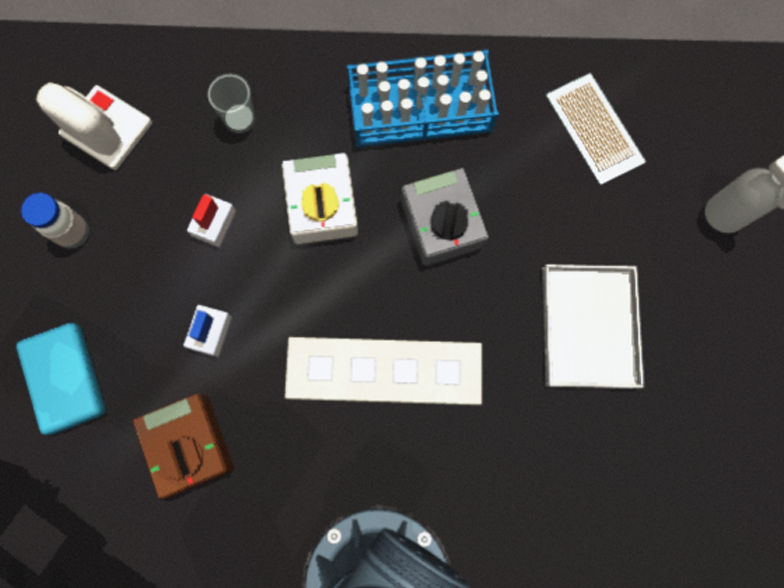

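View pics/side.png

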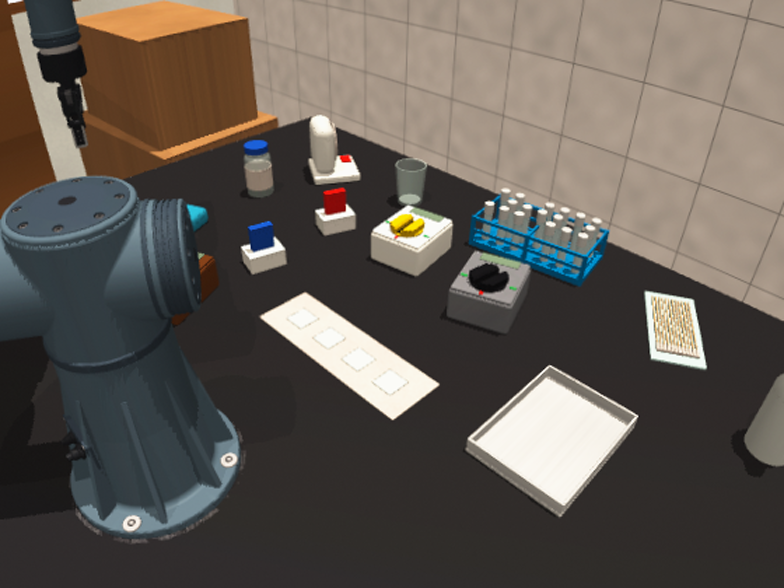

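Candidates (in top.png): blue key (202,327), red key (205,211), blue bottle lid (40,210), blue rack (425,98). For the cap: yellow (321,201), black (449,220), brown (183,457). I choose the blue key at (202,327) and the yellow cap at (321,201), with the tray at (592,326). Next, a coarse measurement.

```bash
cat >> h.py <<'E'
RNG=dict(blue=((108,120,60),(125,255,255)),yellow=((22,140,80),(35,255,255)),green=((45,120,80),(75,255,255)),red=((0,150,80),(6,255,255)))
def blobs(c,col,amin=10):
    hsv=cv2.cvtColor(c["im"],cv2.COLOR_RGB2HSV); m=cv2.inRange(hsv,*map(np.array,RNG[col]))
    cs,_=cv2.findContours(m,cv2.RETR_EXTERNAL,cv2.CHAIN_APPROX_NONE)
    return [k[:,0].astype(float) for k in cs if cv2.contourArea(k)>=amin]
def rect(p):
    (c,(w,h),a)=cv2.minAreaRect((p[:,:2]*1e3).astype(np.float32)); 
    if w<h: w,h,a=h,w,a+90
    return np.round(c,1),round(w,1),round(h,1),round((a+90)%180-90,1)
E
python3 - <<'E'
from h import *
import pickle
a,b=pickle.load(open("a.pkl","rb"))
for col,z in (("blue",.084),("yellow",.081),("green",.065),("red",.084)):
    for k in blobs(a,col,4): print(col,k.mean(0).round(0),rect(onz(a,k,z)))
g=cv2.cvtColor(a["im"],cv2.COLOR_RGB2GRAY);m=np.zeros_like(g);m[180:285,380:470]=255;m&=((g>110)*255).astype(np.uint8)
cs,_=cv2.findContours(m,0,1);k=max(cs,key=cv2.contourArea)[:,0].astype(float);print("tray",rect(onz(a,k,.025)),rect(onz(a,k,0)))
print(R.from_rotvec(readout.observe()["tcp_rot"]).as_matrix().round(3))
d=imaging.snapshot("wrist");print(d["tool_from_camera"],d["intrinsics"])
E
```

```text
blue [143. 233.] (array([381.8, 283.8]), 42.9, 24.7, -14.7)
blue [ 28. 149.] (array([562.1, 555.3]), 57.7, 57.2, 7.1)
yellow [228. 144.] (array([588.8, 110.8]), 59.4, 54.1, 2.5)
green [110. 335.] (array([165.2, 339.2]), 10.9, 5.3, -70.1)
green [149. 318.] (array([200.7, 261.1]), 9.7, 5.3, -70.0)
red [135. 343.] (array([150.6, 280. ]), 8.2, 6.2, 5.1)
red [147. 151.] (array([568.5, 293.4]), 49.3, 30.8, -21.1)
red [73. 71.] (array([753.4, 478.1]), 31.3, 21.0, 59.0)
tray (array([ 412.6, -339.8]), 201.5, 154.6, 0.7) (array([ 417.2, -347.5]), 206.1, 158.1, 0.7)
[[-0.947  0.321 -0.001]
 [ 0.321  0.947 -0.001]
 [ 0.    -0.001 -1.   ]]
[[ 7.43675074e-04 -9.45854610e-01 -3.24589746e-01  8.32262280e-02]
 [ 9.99999696e-01  6.26851887e-04  4.64475856e-04 -6.44854244e-04]
 [-2.35856934e-04 -3.24589993e-01  9.45854788e-01 -1.19952155e-01]
 [ 0.00000000e+00  0.00000000e+00  0.00000000e+00  1.00000000e+00]] [[346.51982956   0.         273.44850858]
 [  0.         346.51982956 202.21752379]
 [  0.           0.           1.        ]]
```

Call:
{"api": "step_arm", "payload": {"plan": [[[0,0,0],[2.4,-3.9,0],0],[[0,0,0],[2.4,-3.9,0],0],[[0,0,0],[2.4,-3.9,0],0],[[0,0,0],[2.4,-3.9,0],0],[[0,0,0],[2.4,-3.9,0],0],[[0,0,0],[2.4,-3.9,0],0],[[0,0,0],[2.0,-3.9,0],0],[[0,0,0],[0,0,0],0],[[0,0,0],[0,0,0],0]]}}

```text
time_s: 1.32
eef_pos: [0.3484, 0.2718, 0.2532]
tcp_rot: [-0.512, -3.099, -0.0]
contact_force: [0.1, 1.0, -0.5]
width: 0.0852
```

Run:
```python
from h import *
import pickle
c=snap("wrist");pickle.dump(c,open("w1.pkl","wb"));save(c,"w1.png",k=1.4)
for z in (.084,.034):
  for k in blobs(c,"blue",30): print(z,k.mean(0),k.min(0),k.max(0),rect(onz(c,k,z)))
```

```text
0.084 [304.58041958 207.20979021] [294. 178.] [315. 236.] (array([377.4, 290.9]), 55.8, 16.8, -14.1)
0.034 [304.58041958 207.20979021] [294. 178.] [315. 236.] (array([396. , 289.7]), 65.4, 19.7, -14.1)
```

View pics/w1.png

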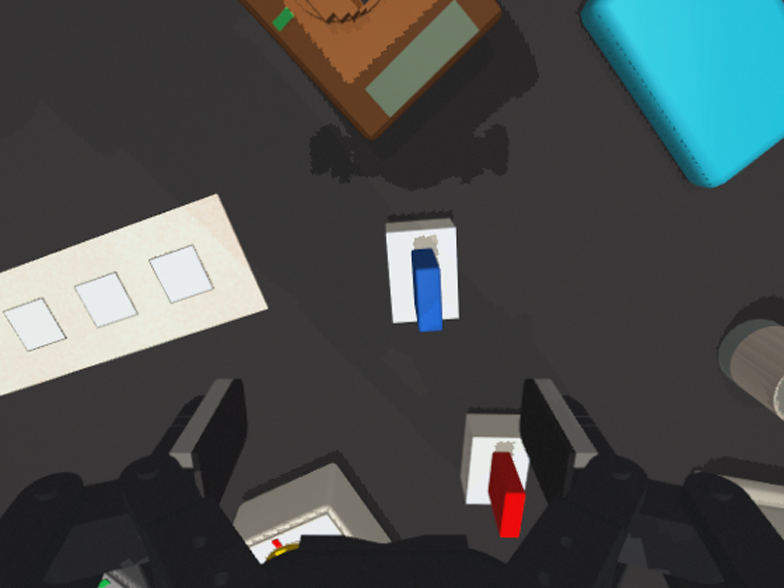

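The wrist view shows the blue key in its stand at (427,290), with the bright top face spanning rows 265–330. The red key is at (508,495) and the yellow cap at (280,550). Next I measure the top face alone.

Run:
```python
from h import *
import pickle
c=pickle.load(open("w1.pkl","rb"))
hsv=cv2.cvtColor(c["im"],cv2.COLOR_RGB2HSV)
print(hsv[170:240:6,306].tolist())
RNG["blue"]=((105,120,165),(125,255,255))
for k in blobs(c,"blue",30): print(k.mean(0),k.min(0),k.max(0),rect(onz(c,k,.084)))
# stand top
m=((hsv[...,2]>200)&(hsv[...,1]<40)).astype(np.uint8)*255
m[:150]=0;m[240:]=0;m[:,:265]=0;m[:,340:]=0
cs,_=cv2.findContours(m,0,1);p=np.vstack(cs)[:,0].astype(float);print("stand",rect(onz(c,p,.034)))
print(readout.observe()["eef_pos"])
```

```text
[[21, 30, 176], [22, 18, 159], [108, 206, 88], [109, 192, 89], [108, 200, 205], [108, 201, 204], [108, 202, 203], [108, 206, 202], [108, 206, 202], [108, 207, 214], [108, 210, 214], [109, 189, 154]]
[306.36842105 213.57894737] [297. 192.] [315. 236.] (array([383.6, 290.4]), 42.2, 14.8, -14.3)
stand (array([383.9, 290.3]), 69.7, 49.5, -14.3)
[0.34820293 0.27212601 0.25324518]
```

Call:
{"api": "step_arm", "payload": {"plan": [[[0,0,4.4],[3.5,1.8,0],0],[[0,0,0],[0,0,-4],0],[[0,0,0],[0,0,-5],0],[[0,0,0],[0,0,-5],0],[[0,0,0],[0,0,-3],0],[[0,0,0],[0,0,-1.4],0],[[0,0,0],[0,0,0],0]], "squeeze": 60}}

```text
time_s: 2.25
eef_pos: [0.3829, 0.2901, 0.0689]
tcp_rot: [-0.39, -3.116, 0.001]
contact_force: [0.4, -0.1, 0.4]
width: 0.0855
```

Call:
{"api": "step_arm", "payload": {"plan": [[[0,0,0],[0,0,0],0.5],[[0,0,0],[0,0,0],0.8],[[0,0,0],[0,0,0],1],[[0,0,0],[0,0,0],1],[[0,0,0],[0,0,0],1],[[0,0,0],[0,0,0],1],[[0,0,0],[0,0,0],1]]}}

```text
time_s: 3.12
eef_pos: [0.384, 0.2897, 0.0699]
tcp_rot: [0.392, 3.116, 0.001]
contact_force: [-2.1, -0.4, 6.2]
width: 0.0152
```

Call:
{"api": "step_arm", "payload": {"plan": [[[0,0,0],[0,0,1.5],1],[[0,0,0],[0,0,3],1],[[0,0,0],[0,0,5],1],[[0,0,0],[0,0,5],1],[[0,0,0],[0,0,3.5],1],[[0,0,0],[4.6,-4,0],1],[[0,0,0],[4.6,-4,0],1],[[0,0,0],[4.6,-4,0],1],[[0,0,0],[4.6,-4,0],1],[[0,0,0],[2.2,-2,0],1]]}}

```text
time_s: 4.38
eef_pos: [0.5914, 0.107, 0.2498]
tcp_rot: [0.396, 3.116, -0.0]
contact_force: [-0.1, -0.1, -1.0]
width: 0.0151
```

Call:
{"api": "step_arm", "payload": {"plan": [[[0,0,0],[0,0,0],1],[[0,0,0],[0,0,0],1]]}}

```text
time_s: 4.62
eef_pos: [0.5888, 0.1101, 0.2494]
tcp_rot: [-0.391, -3.116, -0.0]
contact_force: [-0.8, -0.1, 0.5]
width: 0.0151
```

Run:
```python
from h import *
import pickle
print(readout.observe()["eef_pos"],readout.observe()["width"])
c=snap("wrist");pickle.dump(c,open("w2.pkl","wb"));save(c,"w2.png",k=1.4)
for col,z in (("yellow",.081),("green",.065),("red",.065)):
  for k in blobs(c,col,8): print(col,k.mean(0).round(1),len(k),rect(onz(c,k,z)))
```

```text
[0.58883834 0.11005611 0.24939972] 0.015088887674536507
yellow [278.3 187.6] 227 (array([590.1, 113.2]), 60.6, 58.3, 3.0)
green [ 22.4 237.2] 15 (array([ 583.4, -142.7]), 6.4, 4.2, -6.5)
green [235.5 202.5] 30 (array([600.6,  70.1]), 11.6, 5.3, -79.4)
green [ 88.4 188.6] 26 (array([554., -58.]), 11.9, 5.8, -70.1)
green [321.5 165.1] 30 (array([585.7, 154.8]), 11.2, 5.2, -80.3)
red [ 28.4 182.4] 22 (array([ 534.5, -110.3]), 8.4, 6.1, 22.9)
red [260.8 148.3] 23 (array([557.6, 106. ]), 6.7, 5.2, 11.8)
red [481.2 110.7] 186 (array([573.2, 297.5]), 46.8, 42.4, -19.9)
```

View pics/w2.png

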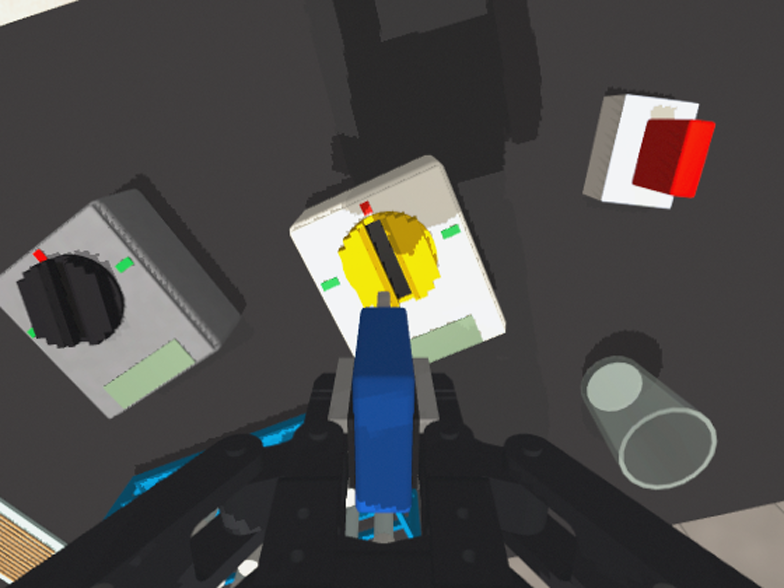

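The picture shows the key held upright at (384,400). The yellow cap is at (388,258), with its slot running from (370,225) to (405,297) and the green marks at (330,284) and (450,231). Next I measure the slot and the key's tilt.

Run:
```python
from h import *
import pickle
c=pickle.load(open("w2.pkl","rb"));hsv=cv2.cvtColor(c["im"],cv2.COLOR_RGB2HSV)
k=max(blobs(c,"yellow"),key=len)
m=np.zeros(c["im"].shape[:2],np.uint8)
hull=cv2.convexHull(k.astype(np.int32));cv2.fillPoly(m,[hull],255)
d=((hsv[...,2]<75)&(m>0)).astype(np.uint8)*255
cs,_=cv2.findContours(d,0,1)
for q in cs:
    if cv2.contourArea(q)>20:
        q=q[:,0].astype(float)
        for z in (.069,.075,.081): print("slot",z,q.mean(0),rect(onz(c,q,z)))
p=onz(c,hull[:,0].astype(float),.081)[:,:2]*1e3
(cc,r)=cv2.minEnclosingCircle(p.astype(np.float32));print("cap",cc,r)
q=p[(p[:,0]<600)];A=np.c_[2*q,np.ones(len(q))];s=np.linalg.lstsq(A,(q**2).sum(1),rcond=None)[0];print("fit",s[:2],np.sqrt(s[2]+s[0]**2+s[1]**2))
save(c,"w2c.png",(200,120,350,240),5)
# projected expected points of blade tip
y=R.from_rotvec(readout.observe()["tcp_rot"]).as_matrix()[:,1];print("jaw angle",np.degrees(np.arctan2(y[1],y[0])), readout.observe()["qpos"].round(2))
```

```text
slot 0.069 [276.775 184.525] (array([593., 112.]), 52.8, 9.8, 9.1)
slot 0.075 [276.775 184.525] (array([591.3, 112.3]), 51.8, 9.6, 9.1)
slot 0.081 [276.775 184.525] (array([589.6, 112.7]), 50.7, 9.4, 9.1)
cap (592.1519165039062, 112.50238037109375) 32.81377029418945
fit [588.97555911 112.83381808] 29.691698346491375
jaw angle 75.72685059917475 [-0.01  0.24  1.55  0.    1.36 -1.33]
```

View pics/w2c.png

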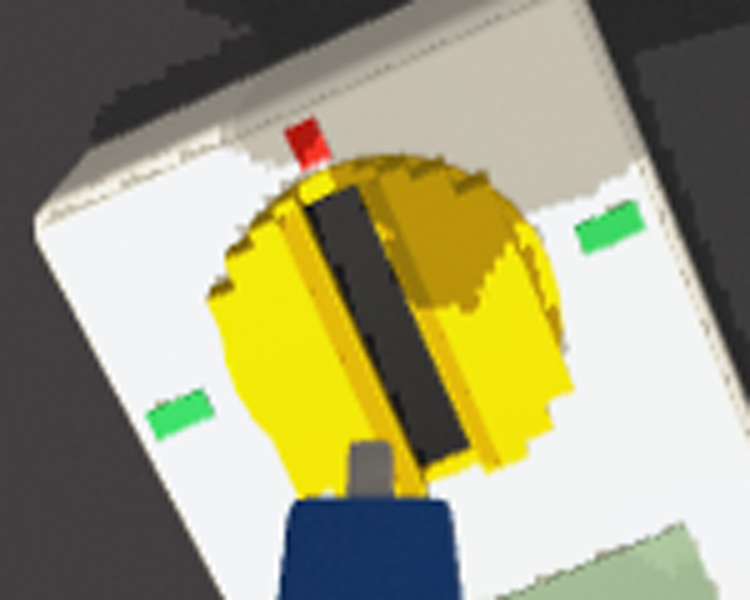

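Slot: centre (593.0, 112.2) mm, angle 9.1°. The key is at −14.3°, so I turn it +23.4° and lower it to just above the cap.

Call:
{"api": "step_arm", "payload": {"plan": [[[0,0,7.8],[0.4,0.2,0],1],[[0,0,7.8],[0,0,-2.4],1],[[0,0,7.8],[0,0,-4],1],[[0,0,0],[0,0,-3],1],[[0,0,0],[0,0,0],1],[[0,0,0],[0,0,0],1]]}}

```text
time_s: 5.42
eef_pos: [0.594, 0.1123, 0.1569]
tcp_rot: [-0.25, 3.13, -0.0]
contact_force: [0.1, 0.1, -0.0]
width: 0.0152
```

Run:
```python
from h import *
print(readout.observe()["eef_pos"])
c=snap("wrist");save(c,"w3.png",(180,100,380,250),3.9)
```

```text
[0.59403792 0.11230205 0.15692485]
```

View pics/w3.png

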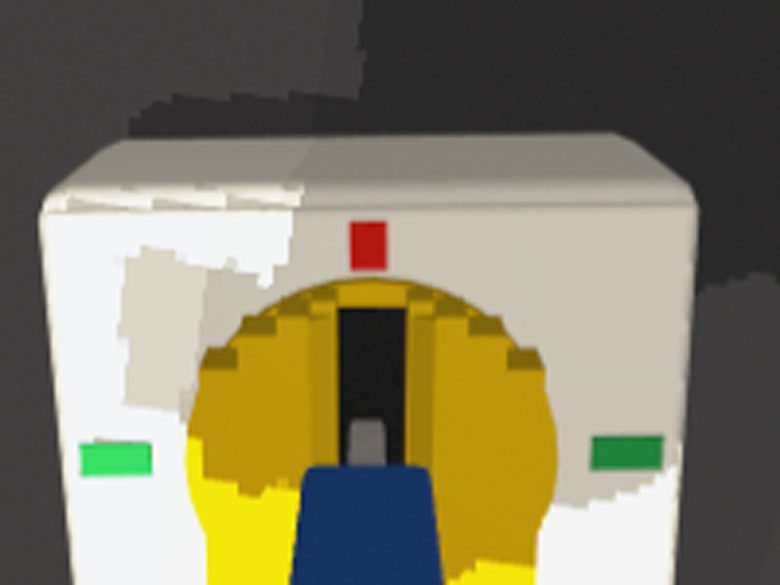

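The blade tip, at (367,440) in the crop, lies within the slot (columns 338–406), so it is aligned. Lowering.

Call:
{"api": "step_arm", "payload": {"plan": [[[0,0,0],[0,0,-0.8],1],[[0,0,0],[0,0,-0.7],1],[[0,0,0],[0,0,-0.4],1],[[0,0,0],[0,0,-0.3],1],[[0,0,0],[0,0,0],1],[[0,0,0],[0,0,0],1]]}}

```text
time_s: 6.22
eef_pos: [0.5937, 0.1115, 0.1334]
tcp_rot: [-0.248, 3.132, -0.0]
contact_force: [0.8, -0.2, -0.7]
width: 0.0152
```

Call:
{"api": "step_arm", "payload": {"plan": [[[0,0,-6],[0,0,0],1],[[0,0,-8],[0,0,0],1],[[0,0,-8],[0,0,0],1],[[0,0,-8],[0,0,0],1],[[0,0,-8],[0,0,0],1],[[0,0,-8],[0,0,0],1],[[0,0,-8],[0,0,0],1],[[0,0,-8],[0,0,0],1],[[0,0,-8],[0,0,0],1],[[0,0,0],[0,0,0],1]]}}

```text
time_s: 7.48
eef_pos: [0.5937, 0.1117, 0.1335]
tcp_rot: [1.591, 2.709, 0.0]
contact_force: [-0.4, -0.1, -0.1]
width: 0.015
```

Call:
{"api": "step_arm", "payload": {"plan": [[[0,0,-8],[0,0,0],1],[[0,0,-8],[0,0,0],1],[[0,0,-6],[0,0,0],1],[[0,0,-4],[0,0,0],1],[[0,0,0],[0,0,0],1],[[0,0,0],[0,0,0],1]]}}

```text
time_s: 8.22
eef_pos: [0.5934, 0.1115, 0.1333]
tcp_rot: [-2.158, -2.283, 0.001]
contact_force: [-1.6, -0.2, 0.6]
width: 0.0157
```

Run:
```python
from h import *
s=readout.observe();print(s["wrist_torque"],s["eef_pos"])
y=R.from_rotvec(s["tcp_rot"]).as_matrix()[:,1];print("jaw angle",np.degrees(np.arctan2(y[1],y[0])))
c=snap("wrist");save(c,"w4.png",(130,80,430,300),2.6)
```

```text
[-0.04112919  0.43357132  0.06048815] [0.59336504 0.11148871 0.13327136]
jaw angle 3.230691606692683
```

View pics/w4.png

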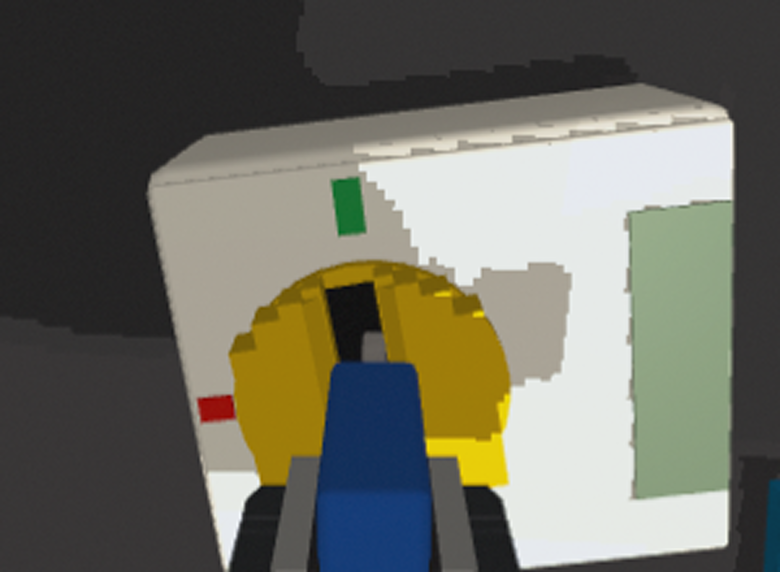

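The slot, at (352,320) in the crop, now nearly points at the green mark (348,207), trailing the key as expected. I turn a little more to reach the stop.

Call:
{"api": "step_arm", "payload": {"plan": [[[0,0,-3],[0,0,0],1],[[0,0,-3],[0,0,0],1],[[0,0,-2],[0,0,0],1],[[0,0,0],[0,0,0],1],[[0,0,0],[0,0,0],1]]}}

```text
time_s: 8.9
eef_pos: [0.5933, 0.1115, 0.1333]
tcp_rot: [-2.313, -2.126, 0.001]
contact_force: [-4.1, -1.6, 2.3]
width: 0.0152
```

Run:
```python
from h import *
s=readout.observe();print(s["wrist_torque"],s["eef_pos"])
y=R.from_rotvec(s["tcp_rot"]).as_matrix()[:,1];print("jaw angle",np.degrees(np.arctan2(y[1],y[0])))
```

```text
[-0.15196376  0.90268767  0.87941553] [0.59327664 0.11153598 0.13325448]
jaw angle -4.838156187215905
```

The moment about z rose to 0.88 N m, well above the friction, so the cap is on its stop. I turn back within the play and lift out.

Call:
{"api": "step_arm", "payload": {"plan": [[[0,0,5],[0,0,0],1],[[0,0,4],[0,0,0],1],[[0,0,0],[0,0,0],1],[[0,0,0],[0,0,1],1],[[0,0,0],[0,0,2],1],[[0,0,0],[0,0,4],1],[[0,0,0],[0,0,5],1],[[0,0,0],[0,0,0],1],[[0,0,0],[0,0,0],1]]}}

```text
time_s: 10.02
eef_pos: [0.5937, 0.1116, 0.2543]
tcp_rot: [2.141, 2.298, 0.002]
contact_force: [-0.5, -0.8, -1.2]
width: 0.015
```

Run:
```python
from h import *
s=readout.observe();print(s["wrist_torque"],s["eef_pos"],s["width"],s["qpos"].round(2))
c=snap("wrist");save(c,"w5.png",k=1.4)
k=max(blobs(c,"yellow"),key=len);hsv=cv2.cvtColor(c["im"],cv2.COLOR_RGB2HSV)
m=np.zeros(c["im"].shape[:2],np.uint8);cv2.fillPoly(m,[cv2.convexHull(k.astype(np.int32))],255)
cs,_=cv2.findContours(((hsv[...,2]<75)&(m>0)).astype(np.uint8)*255,0,1)
for q in cs:
    if cv2.contourArea(q)>20: print("slot",rect(onz(c,q[:,0].astype(float),.069)))
```

```text
[0.04790054 0.02591669 0.01691828] [0.59369334 0.11162979 0.25432549] 0.015006472818130091 [-0.01  0.24  1.53  0.    1.37 -0.08]
slot (array([592.9, 112.5]), 53.2, 10.6, -79.9)
```

View pics/w5.png

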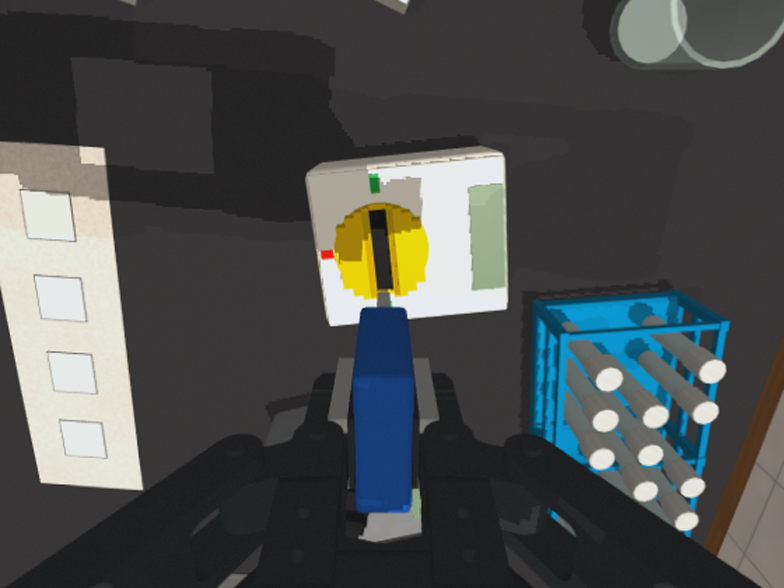

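The cap slot reads −79.9° against the marks' line at −80°, so it is locked. Now to the tray (centre about 0.415, −0.343).

Call:
{"api": "step_arm", "payload": {"plan": [[[0,0,0],[-2,-5,0],1],[[0,0,0],[-2,-5,0],1],[[0,0,0],[-2,-5,0],1],[[0,0,0],[-2,-5,0],1],[[0,0,0],[-2,-5,0],1],[[0,0,0],[-2,-5,0],1],[[0,0,0],[-2,-5,0],1],[[0,0,0],[-2,-5,0],1],[[0,0,0],[-2,-5,0],1],[[0,0,0],[0,0,0],1]]}}

```text
time_s: 11.32
eef_pos: [0.4115, -0.341, 0.2518]
tcp_rot: [-2.145, -2.292, 0.0]
contact_force: [-0.2, 0.2, -0.7]
width: 0.0155
```

Call:
{"api": "step_arm", "payload": {"plan": [[[0,0,0],[0,0,-3],1],[[0,0,0],[0,0,-5],1],[[0,0,0],[0,0,-5],1],[[0,0,0],[0,0,-3],1],[[0,0,0],[0,0,-1.5],1],[[0,0,0],[0,0,-0.6],1],[[0,0,0],[0,0,0],1],[[0,0,0],[0,0,0],1]]}}

```text
time_s: 12.32
eef_pos: [0.4143, -0.3391, 0.0736]
tcp_rot: [2.139, 2.297, -0.001]
contact_force: [0.2, -0.1, -0.2]
width: 0.0156
```

Run:
```python
from h import *
s=readout.observe();print(s["eef_pos"],s["width"])
c=snap("side");save(c,"s2.png",(280,220,500,385),3.5)
```

```text
[ 0.41426236 -0.33912857  0.07359381] 0.01564017572594315
```

View pics/s2.png

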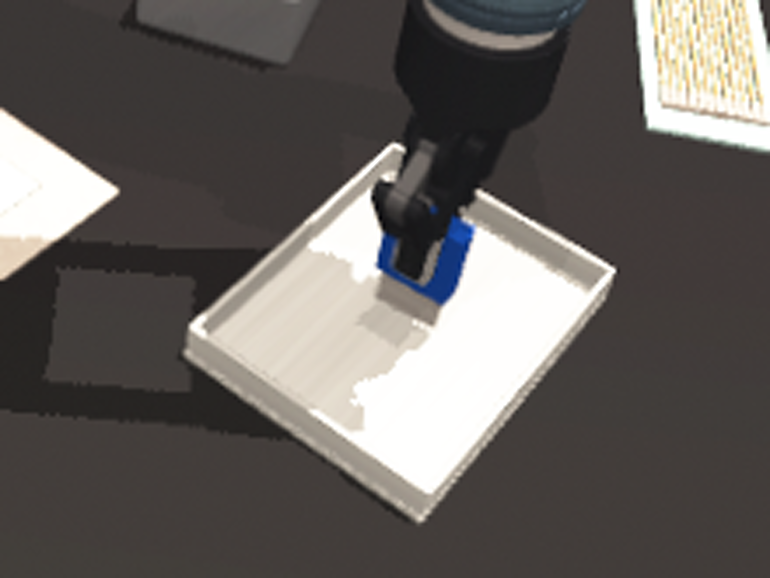

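The key hangs upright over the middle of the tray, its blade tip at (408,310) a few mm above the floor. I lower it the rest, let go and rise.

Call:
{"api": "step_arm", "payload": {"plan": [[[0,0,0],[0,0,-0.4],1],[[0,0,0],[0,0,-0.2],1],[[0,0,0],[0,0,0],1],[[0,0,0],[0,0,0],0.6],[[0,0,0],[0,0,0],0],[[0,0,0],[0,0,0],0],[[0,0,0],[0,0,0],0],[[0,0,0],[0,0,0],0],[[0,0,0],[0,0,0],0]]}}

```text
time_s: 13.5
eef_pos: [0.4136, -0.3384, 0.0663]
tcp_rot: [-2.141, -2.299, -0.0]
contact_force: [0.1, 0.8, 0.6]
width: 0.0855
```

Call:
{"api": "step_arm", "payload": {"plan": [[[0,0,0],[0,0,2],0],[[0,0,0],[0,0,4],0],[[0,0,0],[0,0,5],0],[[0,0,0],[0,0,5],0],[[0,0,0],[-5,0,2],0],[[0,0,0],[-5,0,0],0],[[0,0,0],[0,0,0],0],[[0,0,0],[0,0,0],0]]}}

```text
time_s: 14.5
eef_pos: [0.3138, -0.3386, 0.2465]
tcp_rot: [2.141, 2.298, 0.0]
contact_force: [-0.8, 0.0, -0.1]
width: 0.0851
```

Run:
```python
from h import *
s=readout.observe();print(s["eef_pos"],s["width"],s["contact_force"])
c=snap("side");save(c,"s3.png",k=1.4)
```

```text
[ 0.31380159 -0.33863103  0.24651883] 0.08513259067319152 [-0.82018352  0.0496893  -0.07154493]
```

View pics/s3.png

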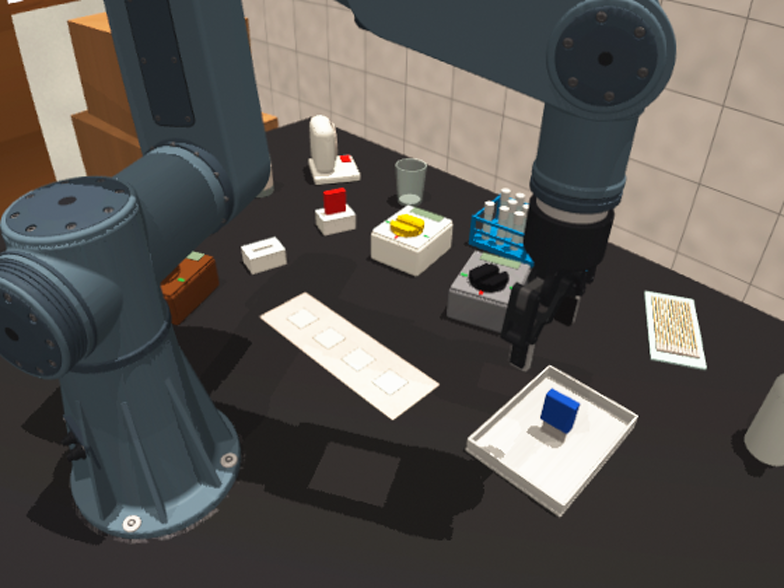

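The key is standing on its blade near the middle of the tray at (560,412), which puts the handle centre about 55 mm up. The red key at (335,205) hasn't moved and the gripper is clear. Handing in.

```bash
python3 -c "
from cell import finish_job
print(finish_job())"
```

```text
the job is handed in; nothing more can be done
None
```

I handed the job in at about 14.5 s; it reports no verdict. The yellow cap is locked and the blue key is in the tray.

- **Cap:** I put the blue key's blade about 9 mm into the slot and turned it clockwise until the moment rose to 0.88 N m, which showed the cap was on its stop. After lifting out, the slot measured −79.9°, against −80° for the line through the green marks.
- **Key:** I lowered it to the tray floor while still gripped, then let go. It stands upright on its blade near the middle of the tray, with the handle centre about 55 mm above the bench (worked out from the key's size, not measured; limit 65 mm).
- **The rest:** The red key is still in its stand, and the gripper is open and clear of everything. The wrist forces read at the end of each move stayed at about 6 N or less. I saw nothing to suggest the fingers touched the white logger.

None of the checks failed or disagreed. The one leftover risk is that the key is standing rather than lying; it was upright in the last picture.

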